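# Squeeze-catch lid off the hair-clip canister

## Robot

A 6-joint arm with a two-finger parallel gripper is mounted at the origin on the work surface. World frame = base frame: x ahead of the robot, y to its left, z up, the work surface at z = 0. Lengths are in m, angles in rad, forces in N, time in s.
With the tool pointing down it reaches from about 0.35 to 0.875 m from the base axis. Payload 15.5 kg.
Tool frame: the origin (TCP) lies on the front face of the gripper's body, between the roots of the fingers; the fingertips stand 73 mm ahead of it and the grasp point (between the pads) lies 54 mm ahead of it; z points along the fingers, y is the direction in which the jaws open and shut (so a half turn about z gives the same grasp; the last joint's range is limited). The gripper opens to 85 mm and grips with 20 to 120 N. Pads are 22 mm wide; open, the fingers measure 114 mm over their backs; the gripper's body (76 mm by 85 mm) begins 54 mm behind the grasp point. The pads swing forward as they close: fully open they stand 13 mm farther back than shut.
Start: joints at [1.246, 0.494, 1.345, -0, 1.302, -0.096], TCP at [0.142, 0.609, 0.304] pointing down, gripper open.
Joint ranges: [-2.91, 2.91], [-0.82, 2.16], [0.22, 2.67], [-1.22, 4.37], [0.12, 2.79], [-3.08, 3.08]. Speed limits (rad/s): [1.89, 1.89, 2.57, 3.01, 3.01, 3.01].

## Interface

Orientations are given as a unit quaternion [x, y, z, w].
In Python, from workcell import r, eyes gives the robot as it stands.
- The arm moves only by the tool play_rows, never from a script. Its argument "plan" is a list of rows, each a list of 4 numbers: the shift along the tool's x, y, z in mm, then the turn about the tool's z in rad. In form: [[dx, dy, dz, roll], ...]. A call has 1 to 5 rows; each row is the pose to reach, as a shift and turn from the pose commanded when the call began, along the tool's axes at that moment; what a row does not reach only later rows make up. A row lasts 1/10 s, in which the tool goes at most 50 mm and 8.59 degrees, less where a joint would pass 70% of its speed; a pose out of reach is approached as far as the arm can. A call with a gripper value outside its range is refused whole. "hand" is the opening, from 0 (shut) to 1 (fully open), set as the call begins (left out, the last holds). The fingers move at their own pace and stop on an object; "newtons" is the grip in N (left out, the last holds). Time passes only in rows, so rows that repeat a pose let the fingers close. It gives the time, the measured TCP pose, the force and the opening at its end, in the units of the state.
- r.get_state(): the state, without advancing time (a new reading comes with each control period).
- eyes.capture(name): name is "scene" or "top" or "wrist"; returns a dict with "color" (384x512x3 uint8, red, green, blue), "fovy" (degrees; the focal length in pixels is half the picture's height over the tangent of half this angle, whatever the lens; pixels are square), "cx", "cy" (the principal point, pixels), "k1" (the pictures are not rectified: a ray, as slopes to the right and down, at radius r is drawn at 1 + k1 r^2 times it, then the intrinsics apply), "origin" and "rotation" of the camera in the world. Camera axes: x right, y down, z forward; pixel columns grow to the right and rows downward; lengths in m; the calibration is good to about 2 mm. A picture is of the moment at which its call begins. There is no depth.
- r.job_done(): hands the job in, once; it reports no verdict.
The state is a dict: "time_s": time; "joint_positions": joint angles; "dq": joint speeds; "joint_torque": joint torques, N m; "ee_pos": TCP position; "tcp_rot": TCP orientation; "contact_force": force on the tool from outside, world axes, zero at the start; "torque": the same for the moment, N m; "grip_width": finger opening in m.
Only numpy, scipy, OpenCV 4.12 (cv2) and the standard library are available. Lean on these libraries where they do the work, as an engineer would, in place of code of your own. Each camera call takes 0.05 s, during which the arm holds its last target.

## Task

Open the hair-clip canister, the one whose lid has a squeeze button on either side of its handle block: pinch the two buttons together to free the catch, lift the lid straight off with them held in, and set it down gently and upright on the middle of the heart-shaped mirror tray, then let go. Do not drop it.

Things in the scene. Friction and masses are not known exactly. Their poses are not given: they have to be found in the camera images.
- lid_grip (a point): Point midway between the two buttons on the canister's loose white lid (150 g). z up; the buttons face each other along y. Lid: plate 90 x 90 x 6 mm, its top 25 mm below this point; handle block 56 (x) x 30 (y) mm up to 17 mm above it; skirt reaching 51 mm below it, on which the lid stands when set down. Closed on its fixed 80 mm high canister, the point is 111 mm above the table.
- button_left (a joint): Grey ribbed spring button on the block's +y face, 40 mm wide (x), 30 mm tall, its middle level with lid_grip. 0 out, 0.010 m fully in; spring 2.4 N out, 8.4 N in. The two faces are 54 mm apart when out, 34 mm fully in. Its hook locks the lid to the canister until it is 5 mm in (best fully in); then the lid lifts straight up, clear after 22 mm.
- button_right (a joint): The same button, mirrored, on the block's -y face: 0 out, 0.010 m fully in. The like canister nearby, whose lid has a plain round knob and no buttons, is not meant.
- tray_mid (a point): Middle of the flat top of the fixed heart-shaped mirror tray, 8 mm above the table; the heart is about 230 mm wide (y) and 210 mm long (x), its tip to -x; no raised rim. z is up.
There are look-alikes about, which are no part of the job. Leave any green or orange look-alike of the part that bears lid_grip alone.

How it is judged:
On the way:
1. both buttons are pinched in together (5 mm or more each) while the lid is still in place on the canister (value of joint each of button_left, button_right above 0.005 m and distance of lid_grip from where it was at the start of the episode below 0.012 m), for 0.1 s.
At the end, for the whole second after the job is handed in: The lid stands upright (within 10 degrees) and still on the mirror tray, its middle within 30 mm of the tray's middle, its buttons sprung out again (horizontal distance between lid_grip and tray_mid below 0.03 m and z of lid_grip in the frame of tray_mid between 0.046 and 0.056 m and angle between lid_grip's own z axis and vertical below 0.17 rad and linear speed of lid below 0.02 m/s and value of joint each of button_left, button_right below 0.003 m); the robot touches nothing.
It fails at once if the lid is dropped: it falls untouched faster than 0.6 m/s (a fall of about 18 mm) (linear speed of lid above 0.6 m/s and contact force between the fingers and lid below 0.2 N).
It also fails if it takes over 42 s, if anything falls off the work surface, if the arm or the gripper's body presses on something with over 40 N, if the wrist force passes 120 N, or if a joint passes its speed limit or range.

## Working session

There is one attempt and no reset: what is moved stays moved. The work goes in short steps, Python scripts to look and compute and a tool call to move; the robot and the scene stay as the last step left them, time stands still between calls to the robot, and variables do not carry over. Pictures are saved under pics/ and viewed, and the job is handed in when it is done.

Besides the shell and the picture viewer there is one more tool, called after "Emit:" as name(argument=value, ...) on one line, values as JSON. play_rows: Moves the arm, as the interface text tells. Its arguments: {"type":"object","properties":{"plan":{"type":"array"},"hand":{"type":"number"},"newtons":{"type":"number"}},"required":["plan"]}

```bash
ls; mkdir -p pics; python3 - <<'E'
from workcell import r, eyes
import cv2,numpy as np,pickle
D={}
for n in("scene","top","wrist"):
    c=eyes.capture(n);D[n]=c;cv2.imwrite(f"pics/{n}0.png",c["color"][:,:,::-1])
    print(n,{k:(np.round(v,4).tolist()) for k,v in c.items() if k!="color"})
pickle.dump(D,open("c0.pkl","wb"));print(r.get_state())
E
```

```text
pics
scene {'fovy': 46.0414, 'cx': 257.4028, 'cy': 189.7803, 'k1': 0.0297, 'origin': [1.5112, -0.3949, 0.9491], 'rotation': [0.7246, 0.5414, -0.2467, -0.3478]}
top {'fovy': 48.3193, 'cx': 261.6371, 'cy': 187.5481, 'k1': -0.0016, 'origin': [0.4188, -0.0919, 1.1857], 'rotation': [-0.695, 0.716, -0.0429, 0.0496]}
wrist {'fovy': 61.966, 'cx': 258.2301, 'cy': 190.5997, 'k1': -0.0169, 'origin': [0.0757, 0.6248, 0.3729], 'rotation': [0.7761, 0.616, 0.0837, 0.1059]}
{'time_s': 0.15, 'joint_positions': array([ 1.24651559e+00,  4.94011130e-01,  1.34594865e+00, -2.80980910e-05,
        1.30252615e+00, -9.54967226e-02]), 'dq': array([-0.00020651, -0.00159061, -0.00071837, -0.00045045, -0.00039264,
       -0.00046314]), 'joint_torque': array([ 1.01874306e-03, -8.82543540e+01, -3.84061933e+01, -1.59183119e-04,
        7.12766574e-03, -1.18654611e-05]), 'ee_pos': array([0.14168365, 0.60852326, 0.30346905]), 'tcp_rot': array([ 1.14138974e-01,  9.93464692e-01, -4.39660889e-04, -7.98104718e-05]), 'contact_force': array([ 0.07141138,  0.86721108, -0.08957834]), 'torque': array([ 0.00494546,  0.05419513, -0.05689944]), 'grip_width': 0.08536051090389418}
```

View pics/scene0.png

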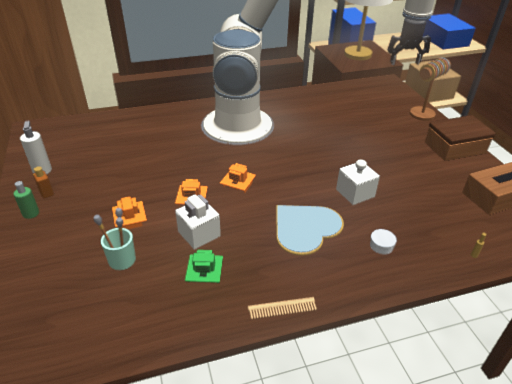

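View pics/top0.png

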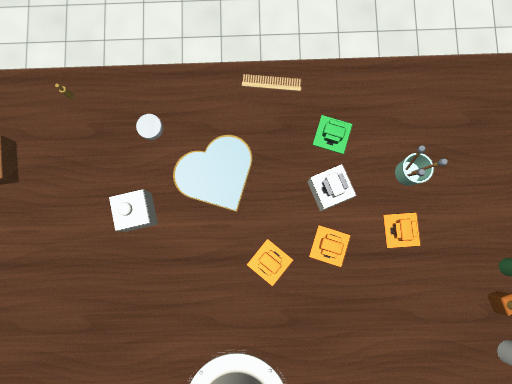

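View pics/wrist0.png

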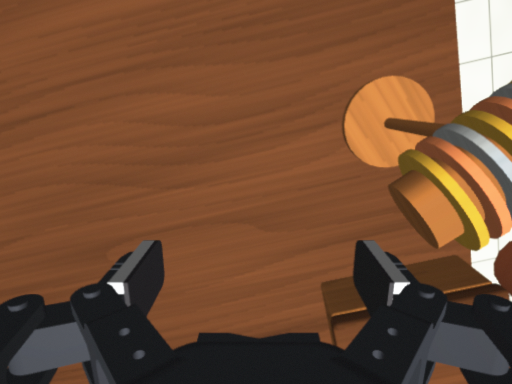

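Candidates in the top view: the white canister with block and grey buttons at (332,187), the white one with a round knob at (131,210), a green lid at (333,134), and orange lids at (402,230), (330,246) and (270,262). The one at (332,187) fits because it is white, has a block with buttons, and sits on a canister. I'll confirm it in a crop.

```bash
cat >h.py <<'E'
import numpy as np,cv2
from scipy.spatial.transform import Rotation as R
def K(c):
    f=192/np.tan(np.radians(c["fovy"])/2)
    return np.array([[f,0,c["cx"]],[0,f,c["cy"]],[0,0,1.]]),np.array([c["k1"],0,0,0,0.])
def Rm(c):
    q=np.array(c["rotation"]); return q if q.shape==(3,3) else R.from_quat(q).as_matrix()
def onplane(c,uv,z):
    k,d=K(c);s=cv2.undistortPoints(np.array(uv,float).reshape(-1,1,2),k,d).reshape(-1,2)
    v=np.c_[s,np.ones(len(s))]@Rm(c).T;o=np.array(c["origin"])
    return o+v*((z-o[2])/v[:,2])[:,None]
def proj(c,P):
    k,d=K(c);p=(np.array(P).reshape(-1,3)-np.array(c["origin"]))@Rm(c)
    return cv2.projectPoints(p.reshape(-1,1,3),np.zeros(3),np.zeros(3),k,d)[0].reshape(-1,2)
E
python3 - <<'E'
import pickle,cv2,numpy as np
from h import *
D=pickle.load(open("c0.pkl","rb"))
t=D["top"]["color"][:,:,::-1];s=D["scene"]["color"][:,:,::-1]
a=cv2.resize(t[155:220,300:365],None,fx=6,fy=6,interpolation=cv2.INTER_NEAREST)
b=cv2.resize(s[190:255,165:230],None,fx=6,fy=6,interpolation=cv2.INTER_NEAREST)
cv2.imwrite("pics/crop1.png",np.hstack([a,b]))
c=D["top"]
# heart
rgb=c["color"];hsv=cv2.cvtColor(rgb,cv2.COLOR_RGB2HSV)
def big(m):
    return max(cv2.findContours(m.astype(np.uint8),cv2.RETR_EXTERNAL,cv2.CHAIN_APPROX_NONE)[0],key=cv2.contourArea)
for n,box in(("top",(165,125,265,220)),("scene",(265,195,350,260))):
    c=D[n];rgb=c["color"].astype(int);x0,y0,x1,y1=box
    m=np.zeros(rgb.shape[:2],bool);m[y0:y1,x0:x1]=True
    m&=(rgb.max(2)>120)
    k=big(m).reshape(-1,2);P=onplane(c,k,.008)[:,:2]
    M=cv2.moments((P*1000).astype(np.float32).reshape(-1,1,2));cen=np.array([M['m10'],M['m01']])/M['m00']
    r_=cv2.minAreaRect((P*1000).astype(np.float32))
    i=np.argmax(np.hypot(*(P-cen/1000).T));print(n,"centroid",cen,"tip",P[i],r_,"ext",P.min(0),P.max(0))
E
```

```text
top centroid [623.11709348  45.65460747] tip [ 0.5109547  -0.01054538] ((638.6585083007812, 52.94599151611328), (204.64418029785156, 204.98709106445312), 71.62318420410156) ext [ 0.5109547  -0.05625073] [0.72945807 0.1633513 ]
scene centroid [625.13561637  46.52263499] tip [ 0.51315737 -0.01006534] ((639.9666137695312, 54.330848693847656), (203.68714904785156, 209.0441131591797), 71.19036102294922) ext [ 0.51315737 -0.0576197 ] [0.73282987 0.1658642 ]
```

View pics/crop1.png

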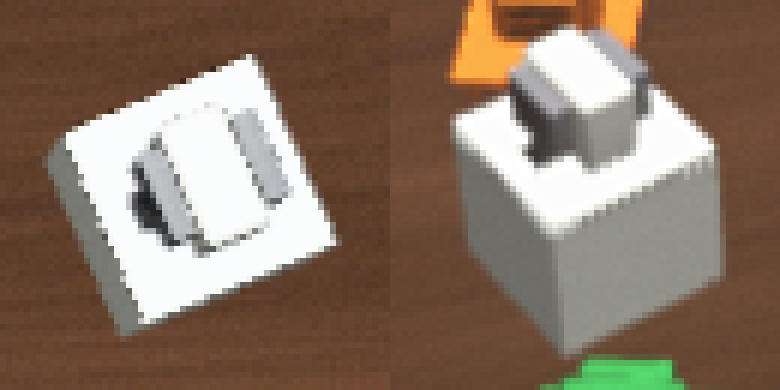

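The crop confirms it: a white square lid with a white block and grey buttons on two opposite sides. Next I measure the plate, the block and the heart's middle.

```bash
python3 - <<'E'
import pickle,cv2,numpy as np
from h import *
D=pickle.load(open("c0.pkl","rb"));c=D["top"]
f=lambda p:np.array(p)/6-.5
pl=f([[252,55],[338,243],[143,325],[65,140]])+[300,155]
P=onplane(c,pl,.086);print("plate",P.round(4).tolist(),"mid",P.mean(0),"sides",np.linalg.norm(np.roll(P,-1,0)-P,axis=1))
d=P[0]-P[1];print("ang",np.degrees(np.arctan2(d[1],d[0])));d=P[3]-P[2];print(np.degrees(np.arctan2(d[1],d[0])));d=P[3]-P[0];print(np.degrees(np.arctan2(d[1],d[0]))-90);d=P[2]-P[1];print(np.degrees(np.arctan2(d[1],d[0]))-90)
bl=f([[162,115],[213,100],[268,228],[205,254]])+[300,155]
B=onplane(c,bl,.128);print("block",B.mean(0),np.linalg.norm(np.roll(B,-1,0)-B,axis=1))
cs=D["scene"]
g=f(np.array([[566-390,25],[640-390,97],[585-390,110],[520-390,57]]))+[165,190]
B=onplane(cs,g,.128);print("block scene",B.mean(0),np.linalg.norm(np.roll(B,-1,0)-B,axis=1))
g=f([[718-390,150],[560-390,238],[455-390,118]])+[165,190]
Q=onplane(cs,g,.086);print("scene plate diag mid",(Q[0]+Q[2])/2,np.linalg.norm(Q[0]-Q[1]),np.linalg.norm(Q[2]-Q[1]))
# heart along axis
for n,box in(("top",(165,125,265,220)),("scene",(265,195,350,260))):
    c=D[n];rgb=c["color"].astype(int);x0,y0,x1,y1=box
    m=np.zeros(rgb.shape[:2],bool);m[y0:y1,x0:x1]=True;m&=(rgb.max(2)>120)
    k=max(cv2.findContours(m.astype(np.uint8),cv2.RETR_EXTERNAL,cv2.CHAIN_APPROX_NONE)[0],key=cv2.contourArea).reshape(-1,2)
    P=onplane(c,k,.008)[:,:2];cen=np.array([.6235,.046]);tip=P[np.argmax(np.hypot(*(P-cen).T))]
    a=(cen-tip)/np.linalg.norm(cen-tip);b=np.array([-a[1],a[0]])
    u=(P-tip)@a;v=(P-tip)@b;print(n,"axis",np.degrees(np.arctan2(a[1],a[0])),"len",u.min(),u.max(),"wid",v.min(),v.max(),"bboxmid",tip+a*(u.min()+u.max())/2+b*(v.min()+v.max())/2, "cen u",(cen-tip)@a)
E
```

```text
plate [[0.6201, -0.2935, 0.086], [0.5369, -0.326, 0.086], [0.5041, -0.2406, 0.086], [0.5853, -0.2108, 0.086]] mid [ 0.56160514 -0.26771801  0.086     ] sides [0.08929283 0.09143004 0.08645547 0.08972465]
ang 21.34573836681222
20.196650472476726
22.826664239321175
21.009911540993613
block [ 0.56277345 -0.2665096   0.128     ] [0.02225182 0.05789642 0.02839671 0.06056427]
block scene [ 0.56627428 -0.26768354  0.128     ] [0.06345058 0.02575415 0.04928732 0.02993789]
scene plate diag mid [ 0.56286776 -0.26588186  0.086     ] 0.0898913624931069 0.09858448288609918
top axis 26.67601944453192 len 0.0 0.21173651488865455 wid -0.11669768966093291 0.11569313387335108 bboxmid [0.60577977 0.03653483] cen u 0.1259516780102206
scene axis 26.93522607187211 len 0.0 0.21340475460805564 wid -0.11800774026647554 0.11855009225271745 bboxmid [0.60816175 0.03851077] cen u 0.12376921549680119
```

```bash
cat >>h.py <<'E'
def delta(st,x,y,z,yawdeg):
    r0=R.from_quat(st["tcp_rot"]);M=r0.as_matrix()
    d=M.T@(np.array([x,y,z])-st["ee_pos"])*1000
    cur=np.degrees(np.arctan2(M[1,1],M[0,1]));dy=(yawdeg-cur+90)%180-90
    return d.round(1),"roll",round(-np.radians(dy),3),"cur yaw",cur.round(2)
E
python3 - <<'E'
from workcell import r
from h import *
s=r.get_state()
print(delta(s,.48,.25,.29,111.5));print(delta(s,.562,-.267,.27,111.5))
E
```

```text
(array([-410.8, -272.4,   13.7]), 'roll', np.float64(-0.604), 'cur yaw', np.float64(76.89))
(array([-607.9, -757.4,   34.1]), 'roll', np.float64(-0.604), 'cur yaw', np.float64(76.89))
```

Emit:
play_rows(plan=[[-42,-28,1,0],[-84,-56,3,0],[-126,-84,4,0],[-168,-112,6,0],[-205,-136,7,0]])

```text
time_s: 0.65
ee_pos: [0.3116, 0.4279, 0.2967]
tcp_rot: [0.114, 0.993, -0.0, -0.0]
contact_force: [0.6, 1.2, 0.9]
grip_width: 0.0853
```

Emit:
play_rows(plan=[[-42,-28,1,0],[-84,-56,3,0],[-126,-84,4,0],[-168,-112,6,0],[-205,-136,7,0]])

```text
time_s: 1.15
ee_pos: [0.4806, 0.2488, 0.2897]
tcp_rot: [0.114, 0.993, -0.0, -0.0]
contact_force: [-0.3, 1.7, 0.1]
grip_width: 0.0855
```

Emit:
play_rows(plan=[[-20,-46,2,0],[-40,-92,4,0],[-60,-138,6,0],[-80,-184,8,0],[-98,-230,10,0]])

```text
time_s: 1.65
ee_pos: [0.5227, 0.0028, 0.2798]
tcp_rot: [0.114, 0.993, 0.0, 0.0]
contact_force: [0.6, 1.3, -0.5]
grip_width: 0.0853
```

Emit:
play_rows(plan=[[-20,-46,2,0],[-40,-92,4,0],[-60,-138,6,0],[-80,-184,8,0],[-98,-230,10,0]])

```text
time_s: 2.15
ee_pos: [0.5659, -0.2433, 0.2697]
tcp_rot: [0.114, 0.993, 0.0, -0.0]
contact_force: [0.6, 0.9, 0.2]
grip_width: 0.0853
```

```bash
python3 - <<'E'
from workcell import r
from h import *
s=r.get_state();print(s["time_s"],s["ee_pos"],s["joint_positions"].round(3))
print(delta(s,.562,-.267,.27,111.5))
E
```

```text
2.15 [ 0.56588955 -0.2433471   0.26969194] [-0.503  0.514  1.411  0.     1.217 -1.845]
(array([ -1.6, -23.9,  -0.3]), 'roll', np.float64(-0.604), 'cur yaw', np.float64(76.88))
```

Emit:
play_rows(plan=[[-1.6,-12,0,-0.14],[-1.6,-24,0,-0.28],[-1.6,-24,0,-0.42],[-1.6,-24,0,-0.56],[-1.6,-24,0,-0.604]])

```text
time_s: 2.65
ee_pos: [0.5618, -0.2651, 0.2696]
tcp_rot: [-0.189, 0.982, 0.0, -0.0]
contact_force: [-0.9, -0.4, 0.2]
grip_width: 0.0855
```

```bash
python3 - <<'E'
from workcell import r,eyes
from h import *
import pickle
c=eyes.capture("wrist");pickle.dump(c,open("c1.pkl","wb"))
s=r.get_state();print(s["time_s"],s["ee_pos"],s["joint_positions"].round(3))
im=c["color"][:,:,::-1].copy()
t=np.radians(21.5);X=np.array([np.cos(t),np.sin(t)]);Y=np.array([-X[1],X[0]])
for z,a,b in((.086,45,45),(.128,28,15)):
    P=[[*(np.array([.562,-.267])+X*i*a/1e3+Y*j*b/1e3),z] for i,j in((1,1),(1,-1),(-1,-1),(-1,1))]
    uv=proj(c,P);print(uv.round(1).tolist())
    for p in uv: cv2.circle(im,tuple(int(v) for v in p.round()),3,(0,0,255),1)
cv2.imwrite("pics/w1.png",im)
E
```

```text
2.7 [ 0.56181783 -0.26497064  0.26961991] [-0.537  0.521  1.397  0.     1.224 -2.488]
[[307.0, 237.5], [202.0, 237.0], [197.2, 130.5], [312.3, 131.1]]
[[274.9, 239.3], [233.0, 239.2], [231.7, 161.9], [276.5, 162.1]]
```

View pics/w1.png

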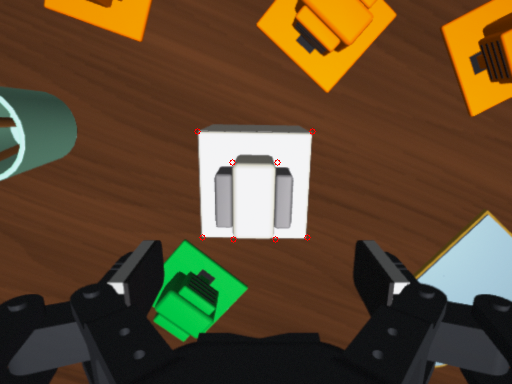

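The wrist view agrees with the measurement: the white plate corners are at (198,131), (311,131), (307,238) and (203,238), within about 1 px of my prediction. Descending.

```bash
python3 - <<'E'
from workcell import r
from h import *
print(delta(r.get_state(),.562,-.267,.163,111.5))
E
```

```text
(array([  0.5,  -2. , 106.6]), 'roll', np.float64(0.005), 'cur yaw', np.float64(111.8))
```

Emit:
play_rows(plan=[[0,0,15,0],[0,0,30,0],[0,0,45,0],[0,0,60,0],[0,0,60,0]])

```text
time_s: 3.2
ee_pos: [0.5611, -0.2644, 0.208]
tcp_rot: [-0.186, 0.983, 0.001, -0.001]
contact_force: [-0.3, -0.1, 0.3]
grip_width: 0.0854
```

```bash
python3 - <<'E'
from workcell import r
from h import *
s=r.get_state();print(s["ee_pos"],delta(s,.562,-.267,.163,111.5))
E
```

```text
[ 0.56113709 -0.26444244  0.20799722] (array([ 0. , -2.8, 45. ]), 'roll', np.float64(-0.001), 'cur yaw', np.float64(111.43))
```

Emit:
play_rows(plan=[[0,-2.5,5,0],[0,-2.5,20,0],[0,-2.5,35,0],[0,-2.5,45,0],[0,-2.5,45,0]])

```text
time_s: 3.7
ee_pos: [0.5626, -0.2672, 0.1641]
tcp_rot: [-0.186, 0.982, 0.0, -0.001]
contact_force: [0.4, 0.9, 0.8]
grip_width: 0.0855
```

```bash
python3 - <<'E'
from workcell import r,eyes
from h import *
c=eyes.capture("wrist");cv2.imwrite("pics/w2.png",c["color"][:,:,::-1])
s=r.get_state();print(s["ee_pos"],delta(s,.562,-.267,.163,111.5))
E
```

```text
[ 0.56293383 -0.26730295  0.16490042] (array([0.8, 0.6, 1.9]), 'roll', np.float64(-0.0), 'cur yaw', np.float64(111.49))
```

View pics/w2.png

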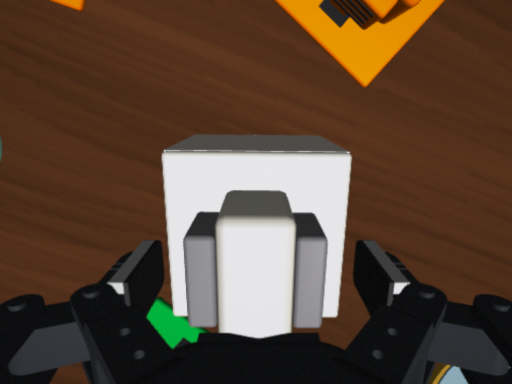

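Both fingers straddle the buttons (inner edges at x≈163 and 355, buttons 186–325), centred to within about 1 mm. Pinching now.

Emit:
play_rows(plan=[[0,-0.5,2,0],[0,-0.5,2,0],[0,-0.5,2,0],[0,-0.5,2,0],[0,-0.5,2,0]], hand=0, newtons=40)

```text
time_s: 4.25
ee_pos: [0.5636, -0.268, 0.1644]
tcp_rot: [-0.186, 0.982, -0.001, 0.001]
contact_force: [-2.7, 0.7, 14.7]
grip_width: 0.0318
```

Emit:
play_rows(plan=[[0,0,0,0],[0,0,0,0],[0,0,0,0],[0,0,0,0],[0,0,0,0]])

```text
time_s: 4.75
ee_pos: [0.5636, -0.2681, 0.1644]
tcp_rot: [-0.186, 0.982, -0.001, 0.001]
contact_force: [-3.1, 1.3, 14.7]
grip_width: 0.0322
```

```bash
python3 - <<'E'
from workcell import r,eyes
from h import *
c=eyes.capture("wrist");cv2.imwrite("pics/w3.png",c["color"][:,:,::-1])
s=r.get_state();print(s["ee_pos"],s["grip_width"],s["contact_force"],s["torque"])
E
```

```text
[ 0.56356288 -0.26805685  0.16438078] 0.03216935975957664 [-2.83888026  0.82536486 15.06302001] [ 0.18810886  0.45154146 -0.23175435]
```

View pics/w3.png

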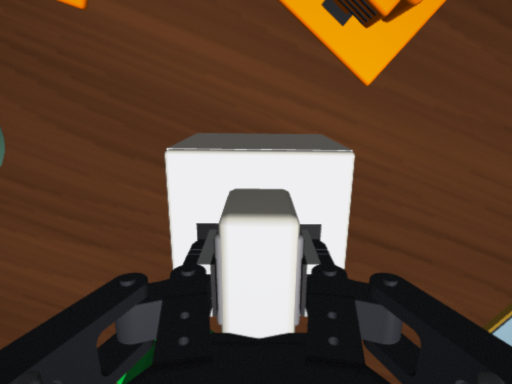

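The width is 32 mm against the 34 mm expected, and both buttons are in. Lifting straight up.

Emit:
play_rows(plan=[[0,0,-4,0],[0,0,-8,0],[0,0,-14,0],[0,0,-20,0],[0,0,-26,0]])

```text
time_s: 5.3
ee_pos: [0.5631, -0.2677, 0.1895]
tcp_rot: [-0.187, 0.982, 0.0, -0.0]
contact_force: [-0.4, -0.5, -1.9]
grip_width: 0.0319
```

Emit:
play_rows(plan=[[0,0,-10,0],[0,0,-20,0],[0,0,-35,0],[0,0,-50,0],[0,0,-60,0]])

```text
time_s: 5.8
ee_pos: [0.5633, -0.2679, 0.2506]
tcp_rot: [-0.186, 0.982, -0.0, 0.001]
contact_force: [0.9, 0.4, -2.4]
grip_width: 0.0319
```

```bash
python3 - <<'E'
from workcell import r,eyes
from h import *
c=eyes.capture("scene");cv2.imwrite("pics/s4.png",c["color"][:,:,::-1])
c=eyes.capture("wrist");cv2.imwrite("pics/w4.png",c["color"][:,:,::-1])
s=r.get_state();print(s["ee_pos"],s["grip_width"],s["contact_force"],s["torque"],delta(s,.615,.042,.25,111.5))
E
```

```text
[ 0.56360934 -0.26800678  0.25065701] 0.03184088848169862 [ 0.04301996  0.00891125 -1.9836651 ] [ 0.01193358  0.01159311 -0.03389254] (array([-161.4,  269.6,    0.3]), 'roll', np.float64(0.0), 'cur yaw', np.float64(111.5))
```

View pics/s4.png

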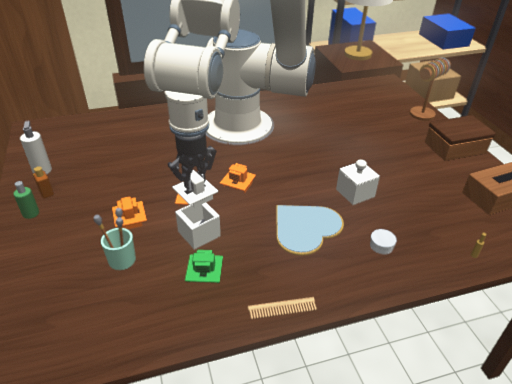

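View pics/w4.png

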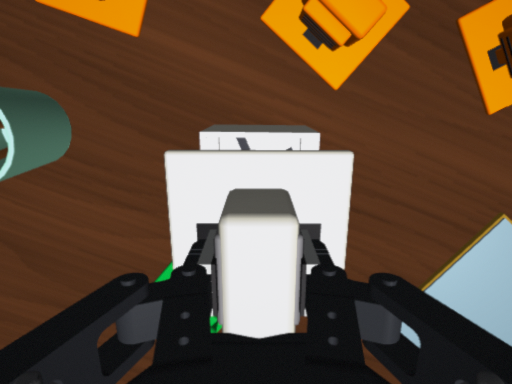

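The lid is off, level in the grip, and weighs about 2 N. Carrying it to the tray.

Emit:
play_rows(plan=[[-7,11,0,0],[-20,33,0,0],[-35,58,0,0],[-50,84,0,0],[-65,109,0,0]])

```text
time_s: 6.4
ee_pos: [0.5833, -0.1405, 0.248]
tcp_rot: [-0.187, 0.982, 0.0, -0.001]
contact_force: [0.6, 0.2, -2.2]
grip_width: 0.0314
```

Emit:
play_rows(plan=[[-15,25,0,0],[-30,50,0,0],[-45,75,0,0],[-60,100,0,0],[-74,123,0,0]])

```text
time_s: 6.9
ee_pos: [0.6069, 0.0012, 0.248]
tcp_rot: [-0.187, 0.982, 0.0, -0.001]
contact_force: [-0.6, 0.7, -2.0]
grip_width: 0.0316
```

Emit:
play_rows(plan=[[-11,18,0,0],[-18,30,0,0],[-22,37,0,0],[-22,37,0,0],[-22,37,0,0]])

```text
time_s: 7.4
ee_pos: [0.6142, 0.041, 0.2487]
tcp_rot: [-0.186, 0.982, -0.0, -0.0]
contact_force: [0.2, 0.1, -2.0]
grip_width: 0.0315
```

```bash
python3 - <<'E'
from workcell import r,eyes
from h import *
c=eyes.capture("scene");cv2.imwrite("pics/s5.png",c["color"][:,:,::-1])
s=r.get_state();print(s["ee_pos"],s["grip_width"],s["contact_force"],delta(s,.6155,.042,.1124,111.5))
E
```

```text
[0.61419735 0.04078379 0.24878574] 0.03176111497713802 [-0.31163263 -0.45830204 -1.63308058] (array([ -1.7,   0.7, 136.4]), 'roll', np.float64(-0.001), 'cur yaw', np.float64(111.46))
```

View pics/s5.png

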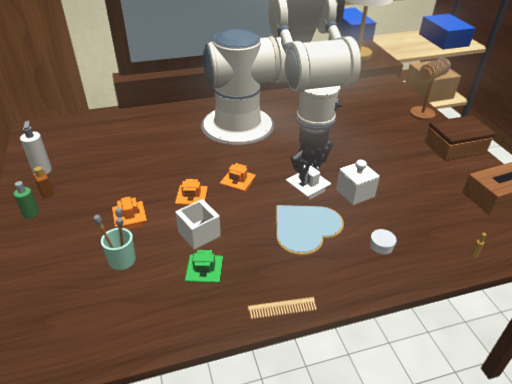

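Emit:
play_rows(plan=[[0,0,15,0],[0,0,40,0],[0,0,65,0],[0,0,90,0],[0,0,105,0]])

```text
time_s: 7.95
ee_pos: [0.6136, 0.0406, 0.1421]
tcp_rot: [-0.186, 0.983, 0.0, -0.001]
contact_force: [0.5, -0.3, -1.4]
grip_width: 0.0316
```

Emit:
play_rows(plan=[[0,0,8,0],[0,0,14,0],[0,0,19,0],[0,0,23,0],[0,0,25,0]])

```text
time_s: 8.45
ee_pos: [0.6144, 0.0415, 0.119]
tcp_rot: [-0.186, 0.982, -0.0, 0.0]
contact_force: [-0.3, -0.2, -2.0]
grip_width: 0.0318
```

Emit:
play_rows(plan=[[0,0,1,0],[0,0,2,0],[0,0,3,0],[0,0,4,0],[0,0,4,0]])

```text
time_s: 8.95
ee_pos: [0.6143, 0.0416, 0.1148]
tcp_rot: [-0.186, 0.982, 0.0, -0.0]
contact_force: [0.2, 0.3, -2.5]
grip_width: 0.0313
```

Emit:
play_rows(plan=[[0,0,0.5,0],[0,0,1,0],[0,0,1.5,0],[0,0,1.5,0],[0,0,1.5,0]])

```text
time_s: 9.45
ee_pos: [0.6143, 0.0416, 0.1134]
tcp_rot: [-0.187, 0.982, -0.0, -0.0]
contact_force: [-0.6, 0.2, -1.2]
grip_width: 0.0319
```

Emit:
play_rows(plan=[[0,0,0.5,0],[0,0,1,0],[0,0,1,0],[0,0,1,0],[0,0,1,0]])

```text
time_s: 9.95
ee_pos: [0.6143, 0.0415, 0.1126]
tcp_rot: [-0.186, 0.982, -0.0, 0.0]
contact_force: [-2.4, -0.2, 5.0]
grip_width: 0.0314
```

```bash
python3 - <<'E'
from workcell import r,eyes
from h import *
c=eyes.capture("scene");cv2.imwrite("pics/s6.png",cv2.resize(c["color"][130:270,230:400,::-1],None,fx=4,fy=4))
s=r.get_state();print(s["ee_pos"],s["grip_width"],s["contact_force"],s["torque"])
E
```

```text
[0.61433316 0.04154688 0.11258076] 0.0315702403726298 [-3.16285502 -1.07273634  5.7808516 ] [-0.04155431  0.30489118 -0.00089324]
```

View pics/s6.png

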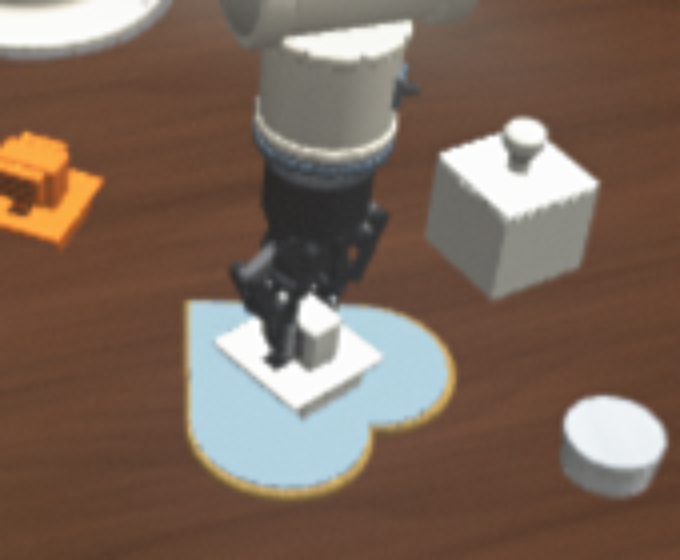

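Contact came at the expected height, with the force going from -2 to +6 N. The lid sits flat on the heart, so I'm letting go.

Emit:
play_rows(plan=[[0,0,0,0],[0,0,0,0],[0,0,0,0],[0,0,0,0],[0,0,0,0]], hand=1)

```text
time_s: 10.5
ee_pos: [0.6144, 0.0416, 0.1124]
tcp_rot: [-0.186, 0.982, -0.0, 0.0]
contact_force: [1.5, 0.0, 0.6]
grip_width: 0.0855
```

Emit:
play_rows(plan=[[0,0,0,0],[0,0,0,0],[0,0,0,0],[0,0,0,0],[0,0,0,0]])

```text
time_s: 11.0
ee_pos: [0.6143, 0.0416, 0.1124]
tcp_rot: [-0.187, 0.982, 0.0, -0.0]
contact_force: [0.4, 0.4, -0.3]
grip_width: 0.0852
```

Emit:
play_rows(plan=[[0,0,-10,0],[0,0,-25,0],[0,0,-45,0],[0,0,-70,0],[0,0,-90,0]])

```text
time_s: 11.5
ee_pos: [0.6146, 0.0416, 0.2052]
tcp_rot: [-0.187, 0.982, -0.0, 0.001]
contact_force: [0.5, -0.5, 1.0]
grip_width: 0.0858
```

Emit:
play_rows(plan=[[20,-10,-30,0],[50,-20,-60,0],[80,-40,-60,0],[110,-60,-60,0],[130,-60,-60,0]])

```text
time_s: 12.0
ee_pos: [0.5145, -0.064, 0.2641]
tcp_rot: [-0.186, 0.983, -0.001, 0.001]
contact_force: [-0.7, 0.3, -0.3]
grip_width: 0.0854
```

Emit:
play_rows(plan=[[20,-30,0,0],[30,-60,0,0],[30,-90,0,0],[30,-100,0,0],[30,-100,0,0]])

```text
time_s: 12.5
ee_pos: [0.5244, -0.167, 0.2633]
tcp_rot: [-0.186, 0.983, -0.0, 0.001]
contact_force: [0.5, 0.8, 0.5]
grip_width: 0.0852
```

```bash
python3 - <<'E'
from workcell import r,eyes
from h import *
import pickle
t=eyes.capture("top");c=eyes.capture("scene");pickle.dump((t,c),open("c2.pkl","wb"))
a=cv2.resize(t["color"][100:230,150:280,::-1],None,fx=3,fy=4);b=cv2.resize(c["color"][170:270,255:355,::-1],None,fx=4,fy=5.2)
a=cv2.resize(t["color"][120:220,160:260,::-1],None,fx=4,fy=4);b=cv2.resize(c["color"][170:270,255:355,::-1],None,fx=4,fy=4)
cv2.imwrite("pics/f.png",np.hstack([a,b]))
s=r.get_state();print(s["time_s"],s["ee_pos"],s["contact_force"],s["grip_width"])
E
```

```text
12.6 [ 0.52376527 -0.16522685  0.26286782] [-0.87925337  1.19252478 -0.40764151] 0.0857364920004761
```

View pics/f.png

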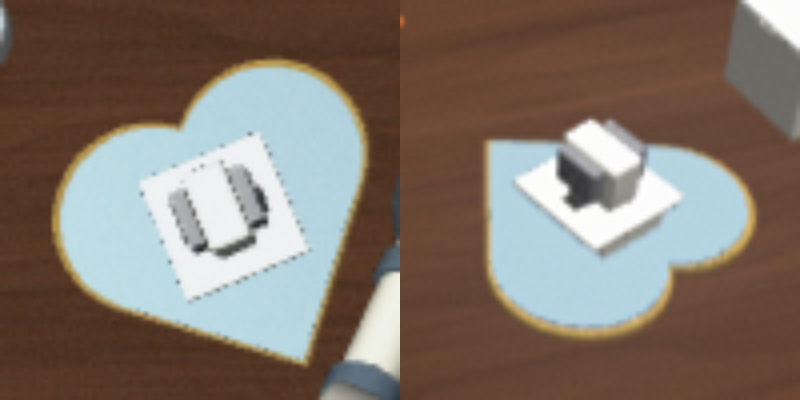

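The lid is upright on the heart with its buttons out. In the crop its plate corners are at (260,132), (308,250), (188,298) and (140,182). One numeric check, then hand in.

```bash
python3 - <<'E'
from workcell import r
import pickle
from h import *
t,c=pickle.load(open("c2.pkl","rb"))
P=onplane(t,np.array([[260,132],[308,250],[188,298],[140,182]])/4-.5+[160,120],.034)
print(P.mean(0),np.linalg.norm(np.roll(P,-1,0)-P,axis=1))
m=P.mean(0)[:2]
for q in((.607,.0375),(.624,.046)):print(np.hypot(*(m-q)))
if all(np.hypot(*(m-q))<.025 for q in((.607,.0375),(.624,.046))):print(r.job_done())
E
```

```text
[0.6136214  0.04145769 0.034     ] [0.08853687 0.08754799 0.08699857 0.08888449]
0.007714028629333251
0.011329074038553367
the job is handed in; nothing more can be done
None
```

I opened the canister and set its lid down upright on the middle of the heart-shaped tray, then handed the job in at about 12.6 s of the 42 s allowed.

- **Pinch:** I pressed both buttons in together with a 40 N grip while the lid was still on the canister. The gripper read about 32 mm, against the 34 mm given for fully in, so I take the 2 mm as pad give or sensor bias.
- **Lift and carry:** I lifted the lid straight up with the buttons held in. It stayed level at about 2 N on the wrist, and nothing slipped.
- **Placing:** I lowered it until it touched down at the expected height (the vertical force went from about -2 N to +6 N). I then opened the fingers and moved the arm clear.
- **Last checks:** The top camera puts the lid's middle at (0.614, 0.041) m. That is 8 mm from the middle of the heart's bounding box and 11 mm from its centroid, so it is inside 30 mm whichever counts as the tray's middle. It looks upright with both buttons out, judged by eye in both camera views, and the arm is clear of everything in the scene.

None of the checks failed.

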